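Scrape the leftover plugs off the sloping tray into its catch cup

TASK

Two brass blanking plugs were left on the floor of the sloping aluminium tray. Take the scraper that fits between the tray's side walls (the smaller of the two), put it into the tray at the uphill end and sweep both plugs down over the open lower edge into the grey catch cup, touching the plugs with nothing but the scraper. Then stand the scraper upright on its blade on a bare spot of either table and let go.

Things in the scene. Friction and masses are not known exactly. Their poses are not given: they have to be found in the camera images.
- scraper: Smaller of two alike upright hand scrapers (100, not 150 mm wide), loose. Origin: underside centre, z up, y along the steel blade, x across it (both faces alike). Edge at z 1 mm; end cheeks (36 mm long in x, 26 high, 92 mm apart) let it stand by itself. Black neck up to z 56; above it a wooden grip 24 (x) by 52 (y) mm, z 54 to 98 mm: pinch its 24 mm from above.
- tray: Fixed aluminium tray on a stand. Origin: middle of floor's top, 83 mm above the table. x uphill along the floor (10 deg slope), y across, z off the floor. Floor x -75 (open edge, 70 mm above the table) to +85 mm (wall); side walls at y +-62, 22 mm high. Grey open catch cup below the edge: mouth 50 mm above the table, inside 88 by 132 mm, centred 108 mm horizontally downhill of the origin.
- plug_a: Loose brass plug, on the -y half of the tray's floor and at tray x -35 to +12 mm; friction holds it there. Hexagonal head 27 mm over corners, 9 mm thick, flat on the floor, with a 16 mm stub upward, 19 mm high in all. Origin: underside of the head; z along the stub.
- plug_b: The same as plug_a, on the tray's +y side.
Things that resemble listed ones, but are neither listed nor needed, are in the scene too. Leave any blue look-alike of the plug_b alone.

How it is judged:
By the outcome, as a careful person would: the job done as asked, in the order asked, and still so for the second after the job is handed in, with the robot touching nothing.
It also fails if it takes over 50 s, if anything falls off the work surface, if the arm or the gripper's body presses on something with over 40 N, if the wrist force passes 120 N, or if a joint passes its speed limit or range.

ROBOT

A 6-joint arm with a two-finger parallel gripper is mounted at the origin on a cart in front of the work surface, level with it; the furniture and walls round the work are solid. World frame = base frame: x ahead of the robot, y to its left, z up, the work surface at z = 0. Lengths are in m, angles in rad, forces in N, time in s.
With the tool pointing down it reaches from about 0.225 to 0.875 m from the base axis. Payload 3.4 kg.
Tool frame: the origin (TCP) lies between the finger pads; the fingertips stand 8 mm ahead of it and the grasp point (between the pads) lies 11 mm behind it; z points along the fingers, y is the line along which they close (so a half turn about z gives the same grasp; the last joint's range is limited). The gripper opens to 85 mm and grips with 20 to 120 N. Pads are 22 mm wide; open, the fingers measure 114 mm over their backs; the gripper's body (76 mm by 85 mm) begins 54 mm behind the grasp point. The pads swing forward as they close: fully open they stand 13 mm farther back than shut.
Start: joints at [-1.335, 0.276, 1.505, -0, 1.361, -0.121], TCP at [0.201, -0.539, 0.239] pointing down, gripper open.
Joint ranges: [-2.89, 2.89], [-0.75, 2.08], [0.22, 2.7], [-1.18, 4.32], [0.11, 2.71], [-2.7, 2.7]. Speed limits (rad/s): [2.57, 2.57, 3.14, 3.14, 3.14, 3.14].

INTERFACE

Orientations are given as a unit quaternion [w, x, y, z].
In Python, from rig import manip gives the robot as it stands.
- The arm moves only by the tool move_arm, never from a script. Its argument "deltas" is a list that holds one entry, the list of rows, each a list of 5 numbers: the shift along the tool's x, y, z normalised to -1 to 1, where 1 is 80 cm, then the turn about the tool's z normalised to -1 to 1, where 1 is 120 degrees, then the closure, from -1 (fully open) to 1 (shut). In form: [[[tx, ty, tz, twist, grip], ...]]. A call has 1 to 12 rows; each row is the pose to reach, as a shift and turn from the pose commanded when the call began, along the tool's axes at that moment; what a row does not reach only later rows make up. A row lasts 1/10 s, in which the tool goes at most 50 mm and 8.59 degrees, less where a joint would pass 70% of its speed; a pose out of reach is approached as far as the arm can. A call with a number of a shift or a turn outside -1 to 1 is refused whole. A call with a gripper value outside its range is refused whole. The fingers move at their own pace and stop on an object; "squeeze" is the grip in N (left out, the last holds). Time passes only in rows, so rows that repeat a pose let the fingers close. It gives the time, the measured TCP pose, the force, the opening and the grip force at its end, in the units of the state.
- manip.get_state(): the state, without advancing time (a new reading comes with each control period).
- manip.get_image(name): name is "scene" or "side" or "wrist"; returns the picture (400x640x3 uint8, red, green, blue); there is no depth.
- manip.camera_params(name): a dict with "fx", "fy", "cx", "cy" (pixels), "R" (3x3) and "t" (3): a world point X has camera coordinates R X + t; the wrist camera has in their place "tool_from_camera" (4x4, takes a point from camera to tool coordinates, whose origin is the TCP and whose axes are the flange's). Camera axes: x right, y down, z forward; pixel columns grow to the right and rows downward; lengths in m; the calibration is good to about 2 mm. A picture is of the moment at which its call begins: read the wrist's pose just before it. camera_params takes no time and is no camera call.
- manip.sign_off(): hands the job in; it is judged then, once.
The state is a dict: "clock": time; "qpos": joint angles; "qd": joint speeds; "effort": joint torques, N m; "position": TCP position; "ee_rot": TCP orientation; "contact_force": force on the tool from outside, world axes, zero at the start; "moment": the same for the moment, N m; "width": finger opening in m; "gripper_force": force on a finger pad.
Only numpy, scipy, OpenCV 4.12 (cv2) and the standard library are available. Lean on these libraries where they do the work, as an engineer would, in place of code of your own. Each camera call takes 0.05 s, during which the arm holds its last target. There are 200 camera calls.

## Working session

There is one attempt and no reset: what is moved stays moved. The work goes in short steps, Python scripts to look and compute and a tool call to move; the robot and the scene stay as the last step left them, time stands still between calls to the robot, and variables do not carry over. Pictures are saved under pics/ and viewed, at most 10 in all, crops included, and the job is handed in when it is done.

Besides the shell and the picture viewer there is one more tool, called as name([rows], argument=value, ...), one row to a line, values as JSON. move_arm: Moves the arm, as the interface text tells. Scaled input: -1 to 1 covers 80 cm each way for a shift and 120 degrees each way for a turn. Its arguments: {"type":"object","properties":{"deltas":{"type":"array","items":{"type":"array","items":{"type":"array","items":{"type":"number","minimum":-1,"maximum":1}}}},"squeeze":{"type":"number"}},"required":["deltas"]}

```bash
mkdir -p pics; ls; python3 - <<'E'
from rig import manip
import cv2,numpy as np
for n in ("scene","side","wrist"):
    im=manip.get_image(n); cv2.imwrite(f"pics/{n}0.png",im[:,:,::-1])
    p=manip.camera_params(n); print(n,{k:np.round(v,4).tolist() for k,v in p.items()})
s=manip.get_state();print(s)
E
```

```text
pics
scene {'fx': 402.412, 'fy': 402.412, 'cx': 324.8748, 'cy': 204.7695, 'R': [[0.5908, -0.8066, 0.0185], [-0.4429, -0.3434, -0.8282], [0.6744, 0.4811, -0.5601]], 't': [-0.3159, 0.321, 0.5968]}
side {'fx': 447.4218, 'fy': 447.4218, 'cx': 321.2461, 'cy': 196.0155, 'R': [[-0.8971, -0.4414, 0.0199], [-0.1963, 0.3578, -0.9129], [0.3959, -0.8229, -0.4076]], 't': [0.5056, 0.1967, 0.8201]}
wrist {'fx': 323.22, 'fy': 323.22, 'cx': 321.2036, 'cy': 203.2168, 'tool_from_camera': [[-0.0009, -0.9524, -0.3049, 0.079], [1.0, -0.001, 0.0004, 0.0004], [-0.0007, -0.3049, 0.9524, -0.1349], [0.0, 0.0, 0.0, 1.0]]}
{'clock': 0.15, 'qpos': array([-1.33500522e+00,  2.76475726e-01,  1.50583257e+00, -5.24401518e-05,
        1.36072484e+00, -1.21005865e-01]), 'qd': array([ 0.00019315, -0.00057264, -0.00220892,  0.00070872, -0.00071083,
        0.00041542]), 'effort': array([ 9.18254846e-04, -4.17144156e+01, -2.46032077e+01, -1.27693288e-04,
        7.57484726e-03,  2.58568446e-05]), 'position': array([ 0.20071647, -0.53841734,  0.23862749]), 'ee_rot': array([-7.17585484e-04,  9.84127921e-01,  1.77459056e-01, -6.69113837e-05]), 'contact_force': array([-0.01803147,  0.48641843, -0.188869  ]), 'moment': array([ 0.00183922, -0.0088479 , -0.02020181]), 'gripper_force': 0.0, 'width': 0.08530211134509713}
```

View pics/scene0.png

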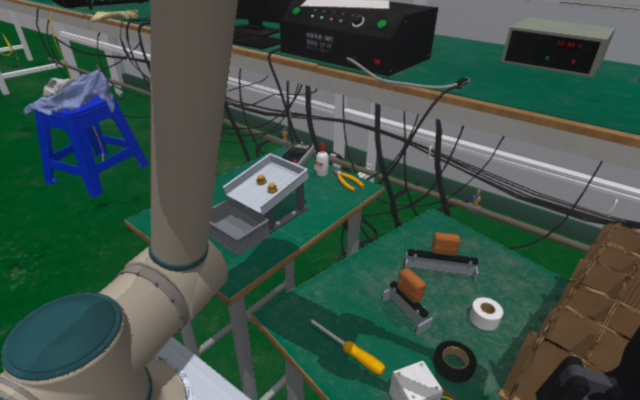

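View pics/side0.png

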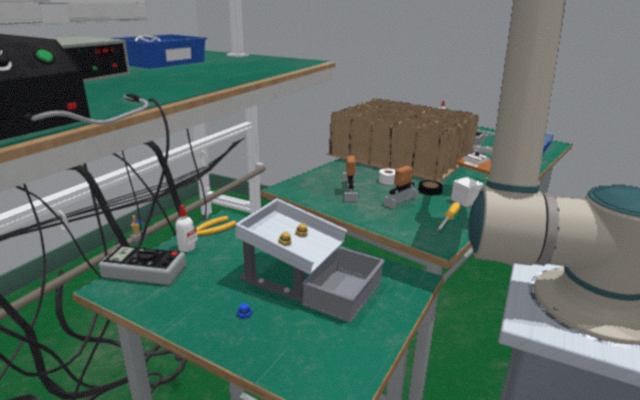

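The scene shows the tray at (265,180) with the cup at (238,225) and two plugs at (262,180) and (272,188). There are two scrapers, at (408,290) and (443,255). In the side view the blue look-alike plug is at (244,310) on the table. I'll enlarge both views in one montage.

```bash
python3 - <<'E'
import cv2,numpy as np
a=cv2.imread("pics/scene0.png");b=cv2.imread("pics/side0.png")
f=lambda im,x,y,w,h:cv2.resize(im[y:y+h,x:x+w],(w*4,h*4),interpolation=cv2.INTER_CUBIC)
m=np.vstack([np.hstack([f(a,380,225,100,75),f(b,330,145,100,75)]),np.hstack([f(a,210,152,100,75),f(b,235,195,100,75)])])
cv2.imwrite("pics/crop1.png",m)
E
```

```text
(no output)
```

View pics/crop1.png

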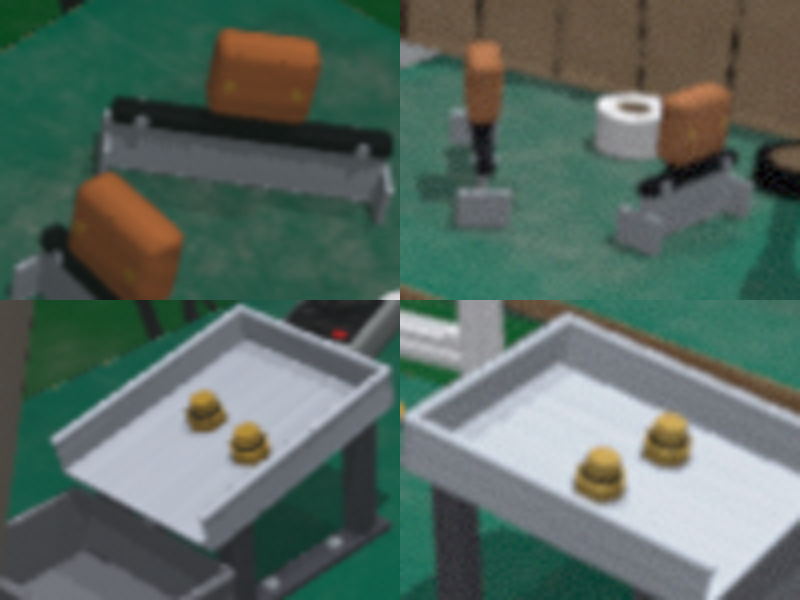

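```bash
cat >h.py <<'E'
from rig import manip
import cv2,numpy as np
from scipy.spatial.transform import Rotation as Ro
np.set_printoptions(precision=4,suppress=True)
def cam(n,s=None):
    p=manip.camera_params(n);K=np.array([[p['fx'],0,p['cx']],[0,p['fy'],p['cy']],[0,0,1]])
    if n=='wrist':
        T=np.eye(4);q=np.array(s['ee_rot']);T[:3,:3]=Ro.from_quat(q[[1,2,3,0]]).as_matrix();T[:3,3]=s['position']
        M=np.linalg.inv(T@np.array(p['tool_from_camera']));return K@M[:3]
    return K@np.c_[p['R'],p['t']]
def tri(P,Q,a,b):
    X=cv2.triangulatePoints(P,Q,np.array(a,float).reshape(2,1),np.array(b,float).reshape(2,1)).ravel();X=X[:3]/X[3]
    e=[np.linalg.norm((lambda h:h[:2]/h[2])(M@np.r_[X,1])-u) for M,u in((P,a),(Q,b))]
    return X,max(e)
def ray(P,u,z):
    A=P[:,:3];C=-np.linalg.solve(A,P[:,3]);d=np.linalg.solve(A,np.r_[u,1]);return C+d*(z-C[2])/d[2]
def proj(P,X):
    h=P@np.r_[X,1];return h[:2]/h[2]
E
python3 - <<'E'
from h import *
P,Q=cam('scene'),cam('side')
for n,a,b in [('gripS-R',(411.8,281),(403.8,176)),('gripS-L',(411.8,281),(351,166)),('gripBig-L',(446,244),(351,166)),('A',(269.5,154),(237,224)),('B',(306.3,169.5),(277.5,199.5)),
 ('lo+y',(224.5,187.5),(313.8,269)),('lo-y',(261.3,212),(345,237)),('plug+',(261.3,180),(285,239)),('plug-',(272,187.8),(301.8,230))]:
    print(n,*tri(P,Q,a,b))
for u in [(397,225+70)]: print(ray(P,u,.05))
E
```

```text
gripS-R [ 0.4508 -0.2538  0.0795] 2.230902222389608
gripS-L [ 0.5608 -0.2339  0.054 ] 26.86977116474607
gripBig-L [ 0.6016 -0.2607  0.0753] 0.12598256145390857
A [0.6169 0.2431 0.1208] 0.8525192114422829
B [0.6098 0.1142 0.1205] 0.3841819748875205
lo+y [0.4582 0.2524 0.0836] 2.3929714154668065
lo-y [0.4535 0.1208 0.0769] 0.778827970124305
plug+ [0.5402 0.2028 0.0906] 0.4783485320180445
plug- [0.5296 0.157  0.0904] 0.5075720156230311
[ 0.4362 -0.2374  0.05  ]
```

Candidates: the scraper at scene (412,281), with a blade of about 45 px though it is nearer the camera, and the one at (446,244), with a blade of about 70 px though it is farther away. The near one is the smaller, and it triangulates to (0.451,-0.254) with the grip at z≈0.08, as it should. I'll check the crate's clearance on the way there.

```bash
python3 - <<'E'
from h import *
P,Q=cam('scene'),cam('side')
print(ray(P,(510,398),0),ray(P,(568,275),0)); print(tri(P,Q,(610,224),(331,105)))
# blade ends at base: small (nearer) cheeks, big cheeks
for n,u in [('big l',(406,268)),('big r',(476,278)),('s l',(386,298)),('s r',(429,325))]: print(n,ray(P,u,0.0))
for z in(.24,): print([proj(P,(x,y,z)).round() for x,y in((.2,-.54),(.43,-.27))])
E
```

```text
[ 0.3945 -0.4668  0.    ] [ 0.7599 -0.4896  0.    ]
(array([ 0.7769, -0.5139,  0.1622]), np.float64(9.955043057440319))
big l [ 0.5653 -0.1983  0.    ]
big r [ 0.6285 -0.3322  0.    ]
s l [ 0.4614 -0.2061  0.    ]
s r [ 0.4509 -0.3036  0.    ]
[array([614., 466.]), array([429., 221.])]
```

move_arm([
  [[0.05,-0.02,0,0,-1],[0.1,-0.05,0,0,-1],[0.15,-0.08,0,0,-1],[0.2,-0.11,0,0,-1],[0.25,-0.14,0,0,-1],[0.3,-0.165,0,0,-1],[0.34,-0.19,0,0,-1],[0.37,-0.205,0,0,-1],[0.37,-0.205,0,0,-1]],
])

```text
clock: 1.05
position: [0.4226, -0.279, 0.2391]
ee_rot: [-0.001, 0.984, 0.18, 0.0]
contact_force: [-0.6, -1.4, 0.4]
width: 0.0856
gripper_force: 0.0
```

The measured blade lengths are 98 mm (near one) and 148 mm (far one), so the near one is the 100 mm scraper. Now a closer look with the wrist camera.

```bash
python3 - <<'E'
from h import *
s=manip.get_state();im=manip.get_image('wrist');cv2.imwrite('pics/w1.png',im[:,:,::-1]);np.savez('s1.npz',position=s['position'],ee_rot=s['ee_rot'])
print(s['position'],s['clock'])
E
```

```text
[ 0.4226 -0.279   0.2391] 1.05
```

View pics/w1.png

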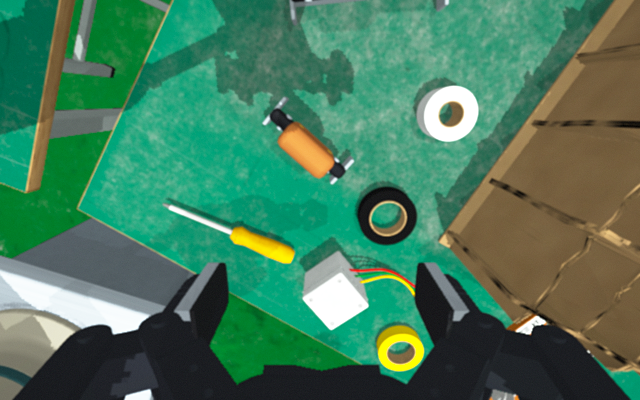

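The wrist view shows the small scraper with its grip centre at (306,150), black neck ends at (279,118) and (338,171), and cheeks at (275,111) and (342,170).

```bash
python3 - <<'E'
from h import *
s=np.load('s1.npz');W=cam('wrist',s);P=cam('scene')
g,e=tri(W,P,(306,150),(411.8,281));print('grip tri',g,e)
print('grip@.085',ray(W,(306,150),.085))
for h,a,b in((.02,(275,111),(342,170)),(.048,(279,118),(338,171))):
    A,B=ray(W,a,h),ray(W,b,h);d=A-B;print(h,(A+B)/2,np.linalg.norm(d),np.degrees(np.arctan2(d[1],d[0])))
R=Ro.from_quat(s['ee_rot'][[1,2,3,0]]).as_matrix();print(R)
E
```

```text
grip tri [ 0.4521 -0.2544  0.0838] 0.579382231341565
grip@.085 [ 0.4521 -0.2539  0.085 ]
0.02 [ 0.4522 -0.2546  0.02  ] 0.0957028700483974 69.30465984781502
0.048 [ 0.4521 -0.2555  0.048 ] 0.07869776039111166 68.62518767115066
[[ 0.9355  0.3532  0.0007]
 [ 0.3532 -0.9355  0.0014]
 [ 0.0012 -0.001  -1.    ]]
```

move_arm([
  [[0.02,-0.01,0.02,-0.07,-1],[0.045,-0.016,0.05,-0.14,-1],[0.045,-0.016,0.08,-0.21,-1],[0.045,-0.016,0.1,-0.28,-1],[0.045,-0.016,0.11,-0.35,-1],[0.045,-0.016,0.11,-0.402,-1],[0.045,-0.016,0.11,-0.402,-1]],
])

```text
clock: 1.8
position: [0.4492, -0.2582, 0.1507]
ee_rot: [-0.0, 0.826, 0.563, -0.001]
contact_force: [-1.3, 0.2, -0.3]
width: 0.0856
gripper_force: 0.0
```

```bash
python3 - <<'E'
from h import *
s=manip.get_state();im=manip.get_image('wrist');cv2.imwrite('pics/w2.png',im[:,:,::-1]);np.savez('s2.npz',position=s['position'],ee_rot=s['ee_rot'])
W=cam('wrist',s)
print(s['position'],s['clock'],proj(W,(.4521,-.2545,.098)));R=Ro.from_quat(s['ee_rot'][[1,2,3,0]]).as_matrix();print(R)
E
```

```text
[ 0.4492 -0.2582  0.1507] 1.8 [321.7692 224.0713]
[[ 0.365   0.931  -0.0014]
 [ 0.931  -0.365   0.0001]
 [-0.0004 -0.0013 -1.    ]]
```

View pics/w2.png

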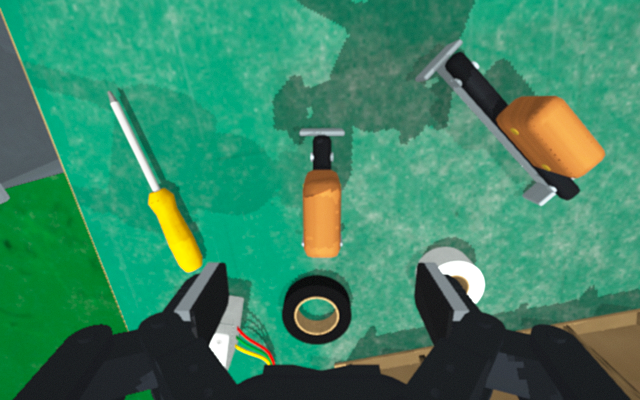

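The grip top centre is at about (322,222); I predicted (322,224), and the blade is aligned with the tool. I'll descend and close.

move_arm([
  [[0.006,0.002,0.03,0,-1],[0.006,0.002,0.07,0,-1],[0.006,0.002,0.102,0,-1],[0.006,0.002,0.102,0,-1],[0.006,0.002,0.102,0,1],[0.006,0.002,0.102,0,1],[0.006,0.002,0.102,0,1],[0.006,0.002,0.102,0,1],[0.006,0.002,0.102,0,1],[0.006,0.002,0.102,0,1]],
], squeeze=70)

```text
clock: 2.85
position: [0.4538, -0.2536, 0.0706]
ee_rot: [0.001, 0.826, 0.564, 0.0]
contact_force: [-0.3, 0.9, 5.7]
width: 0.0233
gripper_force: 71.0
```

move_arm([
  [[0,0,-0.04,0,1],[0,0,-0.1,0,1],[0.01,0,-0.16,0,1],[0.05,-0.003,-0.2,0,1],[0.1,-0.006,-0.212,-0.03,1],[0.16,-0.01,-0.212,-0.06,1],[0.22,-0.014,-0.212,-0.1,1],[0.28,-0.018,-0.212,-0.13,1],[0.34,-0.022,-0.212,-0.155,1],[0.395,-0.026,-0.212,-0.155,1],[0.437,-0.029,-0.212,-0.155,1],[0.437,-0.029,-0.212,-0.155,1]],
])

```text
clock: 4.05
position: [0.5595, 0.0852, 0.2384]
ee_rot: [-0.001, 0.722, 0.692, 0.001]
contact_force: [-0.7, -1.2, -1.8]
width: 0.0231
gripper_force: 70.2
```

```bash
python3 - <<'E'
from h import *
s=manip.get_state();im=manip.get_image('wrist');cv2.imwrite('pics/w3.png',im[:,:,::-1]);np.savez('s3.npz',position=s['position'],ee_rot=s['ee_rot'])
R=Ro.from_quat(s['ee_rot'][[1,2,3,0]]).as_matrix();print(s['position'],s['contact_force'],s['clock'],s['width'],R[:,0])
P,Q=cam('scene'),cam('side')
print('bottle',tri(P,Q,(322,146),(182,207)),'cable',tri(P,Q,(466,82),(133,98)))
E
```

```text
[0.5595 0.0852 0.2384] [-0.6564 -1.1531 -1.7984] 4.05 0.023094258844202596 [0.0426 0.9991 0.0025]
bottle (array([0.79  , 0.1976, 0.0946]), np.float64(1.656661854501206)) cable (array([ 1.1785, -0.0586,  0.2358]), np.float64(0.17613567536138885))
```

View pics/w3.png

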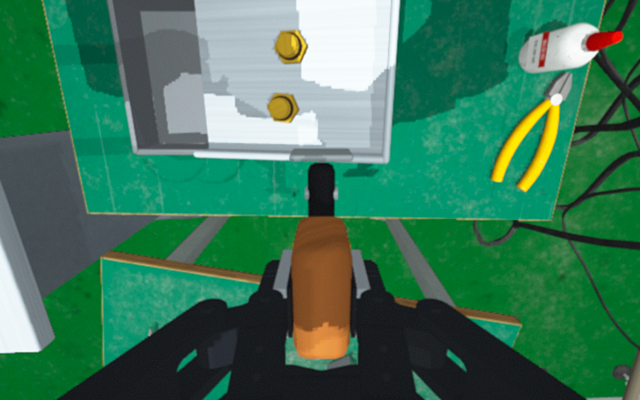

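The tray fills the top of the view: its -y uphill outer corner is at (388,161), the -y wall's downhill end at (194,155), and the plugs' tops at (290,46) and (284,107). The cup is on the left.

```bash
python3 - <<'E'
from h import *
s=np.load('s3.npz');W=cam('wrist',s);P,Q=cam('scene'),cam('side')
print('B tri',tri(W,P,(388,161),(306.3,169.5)),tri(W,Q,(388,161),(277.5,199.5)))
B=ray(W,(388,161),.1195);L=ray(W,(194,156),.0915);U=ray(W,(399,0),.1195)
print(B,L,U,'yaw along',np.degrees(np.arctan2(*(B-L)[[1,0]])),'across',np.degrees(np.arctan2(*(U-B)[[1,0]])))
for n,w,p,q,z in(('a',(284,106),(272,183.5),(303,225),.100),('b',(289,44),(261.3,176),(286,234),.1025)): print(n,ray(W,w,z),tri(W,P,w,p),tri(W,Q,w,q))
E
```

```text
B tri (array([0.6134, 0.116 , 0.1178]), np.float64(2.6413191618846894)) (array([0.6121, 0.1138, 0.1206]), np.float64(3.3938120684440705))
[0.6147 0.1148 0.1195] [0.4506 0.1213 0.0915] [0.6201 0.2261 0.1195] yaw along -2.2655902063607103 across 87.21123463008978
a [0.5335 0.1597 0.1   ] (array([0.5331, 0.16  , 0.0985]), np.float64(0.4930787381264128)) (array([0.5299, 0.1576, 0.1021]), np.float64(5.430446829590162))
b [0.5411 0.2047 0.1025] (array([0.5414, 0.2045, 0.1   ]), np.float64(1.020562942927623)) (array([0.5393, 0.2037, 0.1027]), np.float64(2.7702101666926504))
```

move_arm([
  [[0.04,0.01,0,0,1],[0.09,0.02,0,0,1],[0.123,0.025,0.02,0,1],[0.123,0.025,0.05,0,1],[0.123,0.025,0.073,0,1],[0.123,0.025,0.073,0,1]],
])

```text
clock: 4.7
position: [0.5811, 0.1766, 0.1775]
ee_rot: [-0.002, 0.724, 0.69, -0.003]
contact_force: [-0.5, 0.4, -2.4]
width: 0.023
gripper_force: 70.2
```

```bash
python3 - <<'E'
from h import *
s=manip.get_state();im=manip.get_image('wrist');b=manip.get_image('side');a=manip.get_image('scene')
f=lambda im,x,y,w,h,k:cv2.resize(im[y:y+h,x:x+w],(w*k,h*k),interpolation=cv2.INTER_CUBIC)
m=np.hstack([f(a,190,110,130,140,3),f(b,230,150,130,140,3)])
cv2.imwrite('pics/w4.png',m[:,:,::-1]);print(s['position'],s['contact_force'],s['clock'],s['width'])
E
```

```text
[0.5811 0.1766 0.1775] [-0.4861  0.3732 -2.3626] 4.7 0.023036540009161843
```

View pics/w4.png

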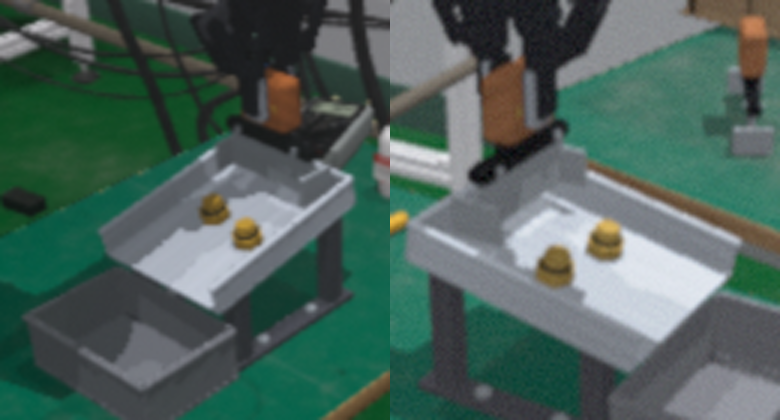

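The scraper is inside the uphill end, above the floor, and both plugs are untouched downhill of it. I'll nudge it to the centre and lower it.

move_arm([
  [[0.004,0,0,0,1],[0.007,0,0.004,0,1],[0.007,0,0.008,0,1],[0.007,0,0.011,0,1],[0.007,0,0.011,0,1]],
])

```text
clock: 5.35
position: [0.5834, 0.1837, 0.1716]
ee_rot: [-0.0, 0.724, 0.69, -0.001]
contact_force: [-0.7, 0.5, -1.3]
width: 0.0234
gripper_force: 70.2
```

move_arm([
  [[0,0,0.0025,0,1],[0,0,0.005,0,1],[0,0,0.005,0,1],[0,0,0.005,0,1]],
])

```text
clock: 5.75
position: [0.5838, 0.1837, 0.168]
ee_rot: [0.0, 0.724, 0.69, -0.0]
contact_force: [-0.2, 0.1, -1.8]
width: 0.0231
gripper_force: 70.2
```

move_arm([
  [[0,0,0.0012,0,1],[0,0,0.0025,0,1],[0,0,0.0025,0,1],[0,0,0.0025,0,1]],
])

```text
clock: 6.15
position: [0.5838, 0.1837, 0.166]
ee_rot: [0.0, 0.724, 0.69, -0.0]
contact_force: [0.4, 0.0, -1.4]
width: 0.0234
gripper_force: 70.2
```

move_arm([
  [[0,0,0.001,0,1],[0,0,0.002,0,1],[0,0,0.002,0,1],[0,0,0.002,0,1]],
])

```text
clock: 6.55
position: [0.5839, 0.1838, 0.1655]
ee_rot: [0.0, 0.724, 0.69, 0.0]
contact_force: [-1.6, -0.2, 6.3]
width: 0.0231
gripper_force: 71.0
```

Floor contact is felt at z≈0.1655, as predicted. I'll raise it about 1.5 mm and sweep along the slope.

move_arm([
  [[0,0,-0.0025,0,1],[0,-0.008,-0.0011,0,1],[0,-0.02,0.001,0,1],[0,-0.032,0.0031,0,1],[0,-0.044,0.0053,0,1],[0,-0.056,0.0074,0,1],[0,-0.068,0.0095,0,1],[0,-0.08,0.0116,0,1],[0,-0.092,0.0137,0,1],[0,-0.1,0.0151,0,1],[0,-0.1,0.0151,0,1]],
])

```text
clock: 7.65
position: [0.5026, 0.1875, 0.1523]
ee_rot: [-0.0, 0.724, 0.69, -0.0]
contact_force: [0.4, 0.6, -1.3]
width: 0.023
gripper_force: 70.2
```

```bash
python3 - <<'E'
from h import *
s=manip.get_state();b=manip.get_image('side');a=manip.get_image('scene')
f=lambda im,x,y,w,h,k:cv2.resize(im[y:y+h,x:x+w],(w*k,h*k),interpolation=cv2.INTER_CUBIC)
m=np.hstack([f(a,190,130,130,120,3),f(b,260,185,130,120,3)])
cv2.imwrite('pics/w5.png',m[:,:,::-1]);print(s['position'],s['contact_force'],s['clock'],s['width'])
E
```

```text
[0.5026 0.1875 0.1523] [ 0.447   0.6079 -1.2597] 7.65 0.022990409911637533
```

View pics/w5.png

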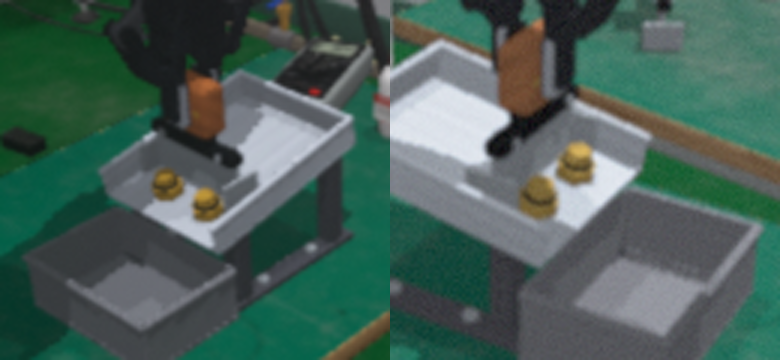

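Both plugs are riding ahead of the blade, upright, on the way to the open edge. I'll continue over the edge.

move_arm([
  [[0,-0.008,0.0014,0,1],[0,-0.018,0.0032,0,1],[0,-0.028,0.0049,0,1],[0,-0.038,0.0067,0,1],[0,-0.048,0.0085,0,1],[0,-0.058,0.0102,0,1],[0,-0.066,0.0116,0,1],[0,-0.074,0.013,0,1],[0,-0.082,0.0144,0,1],[0,-0.084,0.0144,0,1],[0,-0.084,0.0144,0,1]],
])

```text
clock: 8.85
position: [0.4366, 0.1908, 0.1409]
ee_rot: [0.0, 0.724, 0.69, 0.0]
contact_force: [-0.1, 0.3, -1.5]
width: 0.023
gripper_force: 70.1
```

```bash
python3 - <<'E'
from h import *
s=manip.get_state();b=manip.get_image('side');a=manip.get_image('scene')
f=lambda im,x,y,w,h,k:cv2.resize(im[y:y+h,x:x+w],(w*k,h*k),interpolation=cv2.INTER_CUBIC)
m=np.hstack([f(a,190,130,130,120,3),f(b,260,185,130,120,3)])
cv2.imwrite('pics/w6.png',m[:,:,::-1]);print(s['position'],s['contact_force'],s['clock'],s['width'])
E
```

```text
[0.4366 0.1908 0.1409] [-0.1058  0.3094 -1.5316] 8.85 0.023037848023625802
```

View pics/w6.png

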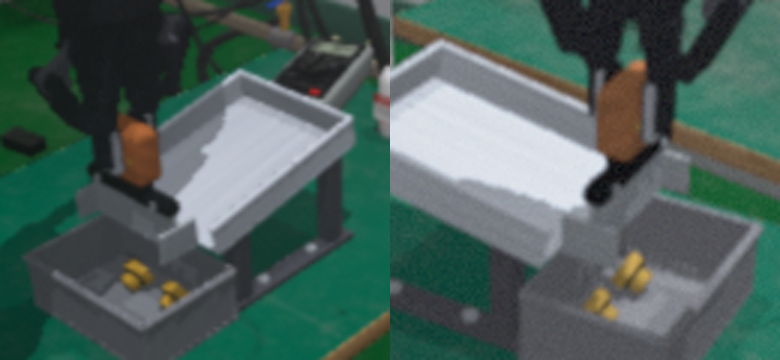

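Both plugs lie in the cup and the tray is empty. I'll carry the scraper back to its known bare spot at (0.452,-0.254).

move_arm([
  [[0,0,-0.04,0,1],[0,0,-0.1,0,1],[-0.03,0.002,-0.124,0,1],[-0.085,0.007,-0.124,0.02,1],[-0.145,0.012,-0.124,0.05,1],[-0.205,0.018,-0.124,0.08,1],[-0.265,0.023,-0.124,0.11,1],[-0.325,0.028,-0.124,0.14,1],[-0.385,0.033,-0.124,0.155,1],[-0.445,0.039,-0.124,0.155,1],[-0.505,0.044,-0.124,0.155,1],[-0.554,0.048,-0.124,0.155,1]],
])

```text
clock: 10.15
position: [0.4542, -0.2571, 0.2401]
ee_rot: [0.001, 0.826, 0.563, -0.0]
contact_force: [0.5, 0.3, -1.7]
width: 0.0233
gripper_force: 70.2
```

move_arm([
  [[0,0,0.03,0,1],[0,0,0.08,0,1],[0,0,0.13,0,1],[0,0,0.17,0,1],[0,0,0.19,0,1],[0,0,0.19,0,1],[0,0,0.19,0,1]],
])

```text
clock: 10.85
position: [0.4546, -0.2543, 0.0884]
ee_rot: [0.0, 0.826, 0.564, 0.0]
contact_force: [-0.7, -0.1, -1.4]
width: 0.023
gripper_force: 70.2
```

move_arm([
  [[0,0,0.01,0,1],[0,0,0.018,0,1],[0,0,0.0205,0,1],[0,0,0.0215,0,1],[0,0,0.0222,0,1],[0,0,0.0222,0,1],[0,0,0.0222,0,1]],
])

```text
clock: 11.55
position: [0.4542, -0.2538, 0.0707]
ee_rot: [0.0, 0.826, 0.564, 0.0]
contact_force: [-1.4, 0.8, -0.2]
width: 0.0232
gripper_force: 70.5
```

move_arm([
  [[0,0,0.0008,0,1],[0,0,0.0008,0,1],[0,0,0.0008,0,0.6],[0,0,0.0008,0,0.2],[0,0,0.0008,0,-0.3],[0,0,0.0008,0,-1],[0,0,0.0008,0,-1],[0,0,0.0008,0,-1],[0,0,0.0008,0,-1]],
])

```text
clock: 12.45
position: [0.4541, -0.2538, 0.0696]
ee_rot: [0.0, 0.826, 0.564, -0.0]
contact_force: [0.1, 0.6, 0.1]
width: 0.0856
gripper_force: 0.0
```

move_arm([
  [[0,0,-0.02,0,-1],[0,0,-0.06,0,-1],[0,0,-0.12,0,-1],[0,0,-0.18,0,-1],[0,0,-0.22,0,-1],[0,0,-0.22,0,-1]],
])

```text
clock: 13.05
position: [0.4566, -0.2556, 0.2511]
ee_rot: [0.005, 0.826, 0.564, 0.002]
contact_force: [0.6, -0.5, 0.4]
width: 0.0855
gripper_force: 0.0
```

```bash
python3 - <<'E'
from h import *
s=manip.get_state();b=manip.get_image('side');a=manip.get_image('scene')
m=np.hstack([cv2.resize(a[150:350,200:490],(435,300)),cv2.resize(b[140:340,230:470],(360,300))])[:,:795]
cv2.imwrite('pics/w7.png',m[:,:,::-1]);print(s['position'],s['contact_force'],s['clock'],s['width'])
E
```

```text
[ 0.4566 -0.2556  0.2511] [ 0.6151 -0.4886  0.3639] 13.05 0.08545416125263544
```

View pics/w7.png

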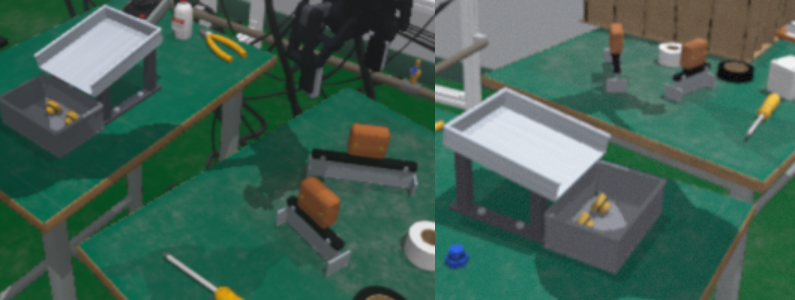

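The scraper stands upright on the table, both plugs are in the cup, the blue plug is untouched and the gripper is clear.

```bash
python3 -c "
from rig import manip
print(manip.sign_off())"
```

```text
the job is handed in; nothing more can be done
None
```

I swept both brass plugs into the catch cup with the 100 mm scraper, stood it upright on the right-hand table where it had started, let go, and handed the job in at about 13 s; the sign-off gave no verdict.

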